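# Rock the angle gauge on the posing stud to the marked lean

### The arm

A 7-joint arm with a two-finger parallel gripper is mounted at the origin on the work surface. World frame = base frame: x ahead of the robot, y to its left, z up, the work surface at z = 0. Lengths are in m, angles in degrees, forces in N, time in s.
With the tool pointing down it reaches from about 0.425 to 0.875 m from the base axis. Payload 4.7 kg.
Tool frame: the origin (TCP) lies on the centre line of the jaws, within the pads' length; the fingertips stand 25 mm ahead of it and the grasp point (between the pads) lies 6 mm ahead of it (robot.tip_extent is the distance from the TCP to the fingertips, in m); z points along the fingers, y is the line along which they close (so a half turn about z gives the same grasp; the last joint's range is limited). The gripper opens to 85 mm and grips with 20 to 120 N. Pads are 22 mm wide; open, the fingers measure 114 mm over their backs; the gripper's body (76 mm by 85 mm) begins 54 mm behind the grasp point. The pads swing forward as they close: fully open they stand 13 mm farther back than shut.
Start: joints at [-73.046, 18.392, -4.016, 83.108, 1.295, 78.541, -3.26], TCP at [0.181, 0.624, 0.256] pointing down, gripper open.
Joint ranges: [-163.93, 163.93], [-17.29, 119.83], [-79.2, 71.16], [3.27, 140.29], [-89.18, 269.18], [5.43, 117.66], [-154.24, 154.24]. Speed limits (degrees/s): [147.25, 147.25, 180, 180, 180, 180, 180].

### API

Orientations are given as a 3x3 rotation matrix whose columns are the frame's x, y, z axes.
In Python, from bench import get_state, snapshot, camera_info, order, robot gives the robot as it stands.
- The arm moves only by the tool jog_arm, never from a script. Its argument "motion" is a list of rows, each a list of 6 numbers: the shift along the world's x, y, z as a fraction of full scale, then the turn, a rotation vector about the world's x, y, z as a fraction of full scale. In form: [[x, y, z, ax, ay, az], ...]. A call has 1 to 12 rows; each row shifts and turns the commanded pose from where the row before left it; what a row does not reach is not made up. Full scale, the value 1, is 30 cm for a shift and pi rad for a turn. A row lasts 1/10 s, in which the tool goes at most 50 mm and 8.59 degrees, less where a joint would pass 70% of its speed; a pose out of reach is approached as far as the arm can. A call with a number of a shift or a turn outside -1 to 1 is refused whole. A call with a gripper value outside its range is refused whole. "gripper" is the opening, from 0 (shut) to 1 (fully open), set as the call begins (left out, the last holds). The fingers move at their own pace and stop on an object; "force" is the grip in N (left out, the last holds). Time passes only in rows, so rows that do not move let the fingers close. It gives the time, the measured TCP pose, the force, the opening and the grip force at its end, in the units of the state.
- get_state(): the state, without advancing time (a new reading comes with each control period).
- snapshot(name): name is "scene" or "top" or "wrist"; returns the picture (420x560x3 uint8, red, green, blue); there is no depth.
- camera_info(name): a dict with "fx", "fy", "cx", "cy" (pixels), "xyz" and "orientation" of the camera in the world. Camera axes: x right, y up, looking along -z (the intrinsics and any distortion apply to the point x, -y, -z); pixel columns grow to the right and rows downward; lengths in m; the calibration is good to about 2 mm. A picture is of the moment at which its call begins: read the wrist's pose just before it. camera_info takes no time and is no camera call; for the wrist camera it gives the pose at the moment of the call.
- order.finish_job(): hands the job in; it is judged then, once.
The state is a dict: "clock": time; "q": joint angles; "joint_vel": joint speeds; "tau": joint torques, N m; "tcp_pos": TCP position; "eef_rot": TCP orientation; "wrist_force": force on the tool from outside, world axes, zero at the start; "ft_torque": the same for the moment, N m; "grip_width": finger opening in m; "gripper_force": force on a finger pad.
Only numpy, scipy, OpenCV 4.12 (cv2) and the standard library are available. Lean on these libraries where they do the work, as an engineer would, in place of code of your own. Each camera call takes 0.05 s, during which the arm holds its last target. There are 200 camera calls.

### The job

Pick up the pendulum angle gauge and stand it upright across the middle of the rubber ridge on the plywood stud block, its long foot square to the ridge, and pause there a moment. Then, with the foot still pressed lightly on the ridge, rock the gauge over until its swinging pointer comes to rest on the red mark, and finish like that: still gripping it, steady, with only the ridge under it, so that the lean of the figure's display stand can be photographed. Leave the toy figures, the cup and the wood offcut where they are.

Things in the scene. Friction and masses are not known exactly. Their poses are not given: they have to be found in the camera images.
- gauge: Loose angle gauge, 0.28 to 0.43 kg, upright on the table at any yaw. Black foot 100 (y) x 36 (x) x 12 mm; white dial plate 92 (y) x 8 (x) mm, z = 12 to 96 mm; blue grip block on top, 36 (y) x 30 (x) mm, z = 96 to 140 mm, to be grasped. Origin: centre of the foot's flat underside; z up, y along the foot. Its two dial faces (-x and +x) are alike; a red mark shows on both, on its +y side.
- gauge_foot (a point): Centre of the flat underside of the gauge's foot (the same point as the gauge's origin).
- pointer (a joint): Angle (rad) of the black pointer with brass bob. It hangs freely from a pivot 82 mm above the underside and swings for about a second after a movement. 0 when the gauge is upright; it equals the gauge's lean: positive when the gauge's top leans towards its own +y (the tip then swings to the dial's +y side).
- mark (a joint): Angle (rad) of the red mark on the dial about the same pivot, same sign as the pointer; set to a value of 0.16 to 0.32 and stiff, it does not move during the job. Lean the gauge by this angle.
- pointer_tip (a point): Tip of the pointer, 56 mm from its pivot, in the dial's mid-plane.
- mark_tip (a point): Centre of the red mark (8 mm wide, 14 mm long), 56 mm from the same pivot, in the dial's mid-plane; coincides with the pointer tip when the pointer is exactly on the mark.
- stud: Stud block fixed to the table: plywood 84 (x) x 100 (y) mm with uneven shoulders, 37 mm high on its -y side and 45 mm on its +y side, and an aluminium rail (50 mm high, 24 mm wide) along the middle. Origin: centre of its underside, on the table; the ridge runs along its x.
- ridge: Black rubber ridge on the stud block: a round bar of radius 8 mm, 80 mm long along the block's x, over its middle; its top is 75 mm above the table, its axis 67 mm. It is sprung: it sinks straight down by up to 10 mm at about 0.8 N per mm, starting from about 0.3 N. Origin: the same point as the stud block's.
- bear: Loose red vinyl bear figure, 54 mm wide, 97 mm high; origin under its centre. Leave alone.
- rabbit: Loose blue vinyl rabbit figure, 54 mm wide, 118 mm high; origin under its centre. Leave alone.
- cup: Loose red paper cup with white lid, 80 mm across, 104 mm high; origin under its centre. Leave alone.
- offcut: Loose pale wood offcut 70 (x) x 30 (y) x 28 mm high, lying between the gauge and the stud block; origin under its centre. Leave alone.

How it is judged (in metres and radians):
On the way:
1. the gripped gauge stands upright (within 0.08 rad) on the middle of the ridge, its foot square to it, for 0.3 s (contact force between gauge and ridge above 0.4 N and contact force between the fingers and gauge above 1 N and angle between the x axis of gauge and the x axis of stud, either way round below 0.2 rad and x of gauge_foot in the frame of stud between -0.03 and 0.03 m and y of gauge_foot in the frame of stud between -0.025 and 0.025 m and height (world z) of gauge_foot above 0.058 m and angle between gauge's own z axis and vertical below 0.08 rad), for 0.3 s.
At the end, for the whole second after the job is handed in: Gauge gripped (over 1 N) and steady, pressing the ridge with 0.4 to 15 N; foot centre within 30 mm along and 25 mm across of the ridge's middle, over 58 mm above the table, square to the ridge within 0.2 rad; pointer tip at rest within 4 mm of the mark's centre (contact force between gauge and ridge between 0.4 and 15 N and contact force between the fingers and gauge above 1 N and angle between the x axis of gauge and the x axis of stud, either way round below 0.2 rad and x of gauge_foot in the frame of stud between -0.03 and 0.03 m and y of gauge_foot in the frame of stud between -0.025 and 0.025 m and height (world z) of gauge_foot above 0.058 m and distance between pointer_tip and mark_tip below 0.004 m and velocity of joint pointer between -0.2 and 0.2 rad/s and linear speed of gauge below 0.02 m/s); the arm keeps its last pose, push and grip.
It fails at once if the red vinyl bear figure is moved by more than 30 mm (distance of bear from where it was at the start of the episode above 0.03 m).
It fails at once if the blue vinyl rabbit figure is moved by more than 30 mm (distance of rabbit from where it was at the start of the episode above 0.03 m).
It fails at once if the lidded red paper cup is moved by more than 30 mm (distance of cup from where it was at the start of the episode above 0.03 m).
It fails at once if the pale wood offcut is moved by more than 30 mm (distance of offcut from where it was at the start of the episode above 0.03 m).
It fails at once if the gauge is tipped over (angle between gauge's own z axis and vertical above 0.8 rad).
It also fails if it takes over 48 s, if anything falls off the work surface, if the arm or the gripper's body presses on something with over 40 N, if the wrist force passes 120 N, or if a joint passes its speed limit or range.

## Working session

There is one attempt and no reset: what is moved stays moved. The work goes in short steps, Python scripts to look and compute and a tool call to move; the robot and the scene stay as the last step left them, time stands still between calls to the robot, and variables do not carry over. Pictures are saved under pics/ and viewed, at most 10 in all, crops included, and the job is handed in when it is done.

Besides the shell and the picture viewer there is one more tool, called after "Request:" as name(argument=value, ...) on one line, values as JSON. jog_arm: Moves the arm, as the interface text tells. Shift numbers are shares of 30 cm and turn numbers shares of pi rad, none past 1 either way. Its arguments: {"type":"object","properties":{"motion":{"type":"array","items":{"type":"array","items":{"type":"number"}}},"gripper":{"type":"number"},"force":{"type":"number"}},"required":["motion"]}

```bash
mkdir -p pics
cat > h.py <<'E'
import numpy as np, cv2
from bench import get_state, snapshot, camera_info, order, robot
def ray(ci,u,v):
    R=np.array(ci["orientation"]);d=R@np.array([(u-ci["cx"])/ci["fx"],-(v-ci["cy"])/ci["fy"],-1.0])
    return np.array(ci["xyz"]),d
def onz(ci,u,v,z):
    o,d=ray(ci,u,v);return o+d*(z-o[2])/d[2]
def proj(ci,p):
    R=np.array(ci["orientation"]);c=R.T@(np.array(p)-np.array(ci["xyz"]))
    return ci["cx"]+ci["fx"]*c[0]/-c[2], ci["cy"]-ci["fy"]*c[1]/-c[2]
E
python3 - <<'E'
from h import *
for n in("top","scene"):
    im=snapshot(n);cv2.imwrite(f"pics/{n}0.png",im[:,:,::-1]);print(n,camera_info(n))
print(get_state())
E
```

```text
top {'fx': 444.8939504904036, 'fy': 444.8939504904036, 'cx': 276.5962585190862, 'cy': 214.27427364857417, 'xyz': array([ 4.68583430e-01, -4.67526941e-04,  8.39816937e-01]), 'orientation': array([[ 0.04779909,  0.9723187 , -0.22871729],
       [-0.99883912,  0.04789716, -0.00512553],
       [ 0.00597126,  0.22869677,  0.97347939]])}
scene {'fx': 526.4113335331397, 'fy': 526.4113335331397, 'cx': 276.20659172942277, 'cy': 212.6645066331156, 'xyz': array([ 1.38781676, -0.46939854,  0.68154246]), 'orientation': array([[ 0.5351653 , -0.47582921,  0.69798615],
       [ 0.84441602,  0.32446971, -0.42624053],
       [-0.02365767,  0.81749983,  0.57544273]])}
{'clock': 0.1, 'q': array([-73.04622984,  18.43671778,  -4.01483417,  83.16878663,
         1.29375221,  78.54036789,  -3.25987934]), 'joint_vel': array([-0.01080158, -0.23695967,  0.05766206, -0.19566904,  0.04355118,
       -0.03768942, -0.05040769]), 'tau': array([ 1.35970172e-04, -4.94879043e+01, -3.83721432e-01, -3.15207481e+01,
        1.31503504e-02,  7.51967164e-03,  3.70407406e-05]), 'tcp_pos': array([0.18067688, 0.62392489, 0.25530347]), 'eef_rot': array([[-9.60561333e-01,  2.78067895e-01, -4.14133609e-04],
       [ 2.78068193e-01,  9.60559814e-01, -1.71004256e-03],
       [-7.77078324e-05, -1.75775814e-03, -9.99998452e-01]]), 'wrist_force': array([ 0.23615515, -0.83940947,  0.0365558 ]), 'ft_torque': array([ 0.00820855, -0.0400396 ,  0.02554393]), 'gripper_force': 0.0, 'grip_width': 0.08554615165322654}
```

View pics/top0.png

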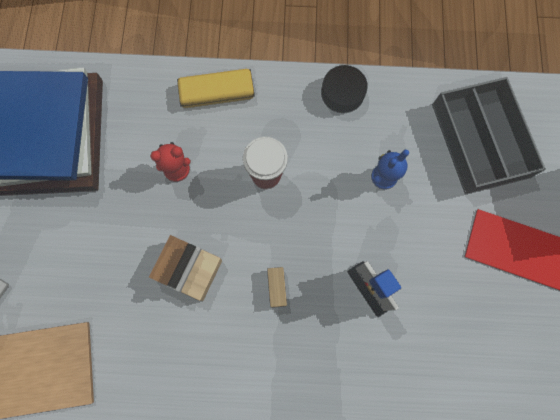

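View pics/scene0.png

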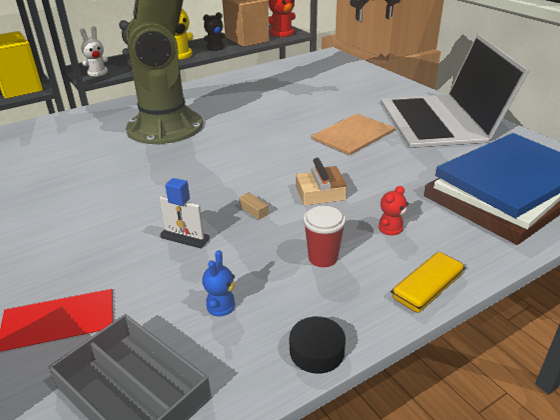

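Top view: gauge at about (375,288), blue grip at (387,284), stud block at (186,267) with its dark ridge at (183,266), and offcut at (277,287). Scene view: gauge at (182,215) with the dial facing the camera, ridge at (321,172).

Run:
```python
from h import *
t=cv2.imread("pics/top0.png");ci=camera_info("top");hsv=cv2.cvtColor(t,cv2.COLOR_BGR2HSV)
def blob(mask,box):
    m=np.zeros(mask.shape,np.uint8);x0,y0,x1,y1=box;m[y0:y1,x0:x1]=mask[y0:y1,x0:x1]*255
    cs,_=cv2.findContours(m,cv2.RETR_EXTERNAL,cv2.CHAIN_APPROX_NONE);c=max(cs,key=cv2.contourArea);return c
def rect(c,z,name):
    P=np.array([onz(ci,u,v,z)[:2]*1000 for u,v in c[:,0,:].astype(float)],np.float32)
    r=cv2.minAreaRect(P);print(name,"ctr",np.round(r[0],1),"size",np.round(r[1],1),"ang",round(r[2],1),"box",np.round(cv2.boxPoints(r)).tolist())
H,S,V=[hsv[:,:,i].astype(int) for i in range(3)]
rect(blob((H>100)&(H<130)&(S>150)&(V>60),(370,265,410,300)),.14,"grip")
rect(blob((V<50),(340,255,405,320)),.012,"foot")
rect(blob((V<60),(160,235,205,300)),.07,"ridge")
rect(blob((S>70)&(H>8)&(H<25)&(V>60),(145,230,225,305)),.045,"studply")
rect(blob((S>60)&(H>8)&(H<25)&(V>60),(260,260,292,312)),.028,"offcut")
a=cv2.resize(t[235:325,140:230],(400,400),interpolation=cv2.INTER_CUBIC);
s=cv2.imread("pics/scene0.png");b=cv2.resize(s[170:260,145:235],(400,400),interpolation=cv2.INTER_CUBIC)
cv2.imwrite("pics/crop.png",np.hstack([a,b]))
```

```text
grip ctr [ 532.  -174.7] size [33.2 27.1] ang 34.6 box [[511.0, -173.0], [526.0, -195.0], [553.0, -176.0], [538.0, -154.0]]
foot ctr [ 501.8 -182.2] size [35.7 12.9] ang 35.1 box [[484.0, -187.0], [491.0, -198.0], [520.0, -177.0], [513.0, -167.0]]
ridge ctr [566.8 161.1] size [4.7 7.1] ang 17.1 box [[564.0, 164.0], [566.0, 157.0], [570.0, 158.0], [568.0, 165.0]]
studply ctr [562.7 193.9] size [35.1 82.2] ang 68.6 box [[518.0, 193.0], [595.0, 163.0], [607.0, 195.0], [531.0, 225.0]]
offcut ctr [525.3  -2.4] size [68.7 28.6] ang 8.0 box [[489.0, 7.0], [493.0, -21.0], [561.0, -12.0], [557.0, 17.0]]
```

View pics/crop.png

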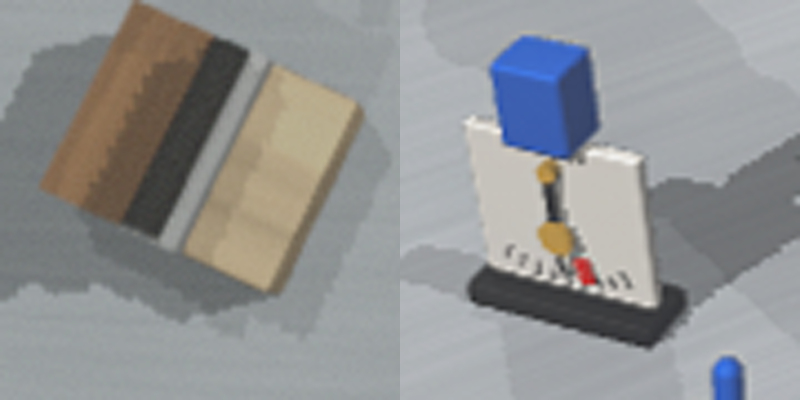

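The crop shows the ridge (black) with the rail beside it, and the red mark to the right of the hanging pointer. So gauge +y points along about (0.82, 0.57) in the world. I'll move above the gauge.

Request:
jog_arm(motion=[[0.107, -0.107, 0, 0, 0, 0], [0.107, -0.107, 0, 0, 0, 0], [0.107, -0.107, 0, 0, 0, 0], [0.107, -0.107, 0, 0, 0, 0], [0.107, -0.107, 0, 0, 0, 0], [0.107, -0.107, 0, 0, 0, 0], [0.107, -0.107, 0, 0, 0, 0], [0.107, -0.107, 0, 0, 0, 0], [0.107, -0.107, 0, 0, 0, 0], [0.107, -0.107, 0, 0, 0, 0]], gripper=1)

```text
clock: 1.1
tcp_pos: [0.5026, 0.3018, 0.256]
eef_rot: [[-0.961, 0.278, -0.0], [0.278, 0.961, -0.0], [0.0, -0.0, -1.0]]
wrist_force: [0.1, 0.8, -0.3]
grip_width: 0.085
gripper_force: 0.0
```

Request:
jog_arm(motion=[[0.01, -0.144, 0, 0, 0, -0.0196], [0.01, -0.144, 0, 0, 0, -0.0196], [0.01, -0.144, 0, 0, 0, -0.0196], [0.01, -0.144, 0, 0, 0, -0.0196], [0.01, -0.144, 0, 0, 0, -0.0196], [0.01, -0.144, 0, 0, 0, -0.0196], [0.01, -0.144, 0, 0, 0, -0.0196], [0.01, -0.144, 0, 0, 0, -0.0196], [0.01, -0.144, 0, 0, 0, -0.0196], [0.01, -0.144, 0, 0, 0, -0.0196], [0.01, -0.144, 0, 0, 0, -0.0196], [0, 0, 0, 0, 0, 0]])

```text
clock: 2.3
tcp_pos: [0.5331, -0.1797, 0.2564]
eef_rot: [[-0.564, 0.825, -0.0], [0.825, 0.564, -0.004], [-0.003, -0.003, -1.0]]
wrist_force: [0.3, -1.5, 0.2]
grip_width: 0.0856
gripper_force: 0.0
```

Run:
```python
from h import *
s=get_state();print(s["tcp_pos"],s["eef_rot"].round(3).tolist(),s["wrist_force"])
ci=camera_info("wrist");im=snapshot("wrist")[:,:,::-1];cv2.imwrite("pics/w1.png",im)
hsv=cv2.cvtColor(np.ascontiguousarray(im),cv2.COLOR_BGR2HSV);m=cv2.inRange(hsv,(100,150,60),(130,255,255))
cs,_=cv2.findContours(m,cv2.RETR_EXTERNAL,cv2.CHAIN_APPROX_NONE)
for c in cs:
    if cv2.contourArea(c)>300:
        P=np.array([onz(ci,u,v,.14)[:2]*1000 for u,v in c[:,0,:].astype(float)],np.float32);print(cv2.minAreaRect(P),cv2.boundingRect(c))
# mark angle and stud from first pictures
sc=camera_info("scene");y=np.array([np.cos(.611),np.sin(.611),0]);x=np.array([y[1],-y[0],0]);g=np.array([.532,-.1747,0])
def pl(u,v,off):
    o,d=ray(sc,u,v);p=o+d*((g+x*off-o)@x)/(d@x);q=p-g;return q@y,q[2]
for n,(u,v) in dict(pivot=(546,172),bob=(555,238),mark=(585,271)).items():print(n,np.round(np.array(pl((u-400)/4.444+145,v/4.444+170,.004))*1000,1))
tc=camera_info("top")
for u,v in [(210,38),(250,52),(160,237),(122,220)]:print("ridge",onz(tc,u/4.444+140,v/4.444+235,.07).round(4))
```

```text
[ 0.53307839 -0.17973328  0.25639585] [[-0.564, 0.825, -0.0], [0.825, 0.564, -0.004], [-0.003, -0.003, -1.0]] [ 0.3047503  -1.53041635  0.24128192]
((695.2330932617188, -172.69061279296875), (15.892107963562012, 35.79309844970703), 71.4842758178711) (438, 301, 32, 32)
((530.17529296875, -174.48524475097656), (34.364505767822266, 28.56219482421875), 34.43499755859375) (257, 184, 50, 40)
pivot [-3.5 78. ]
bob [-4.3 40.4]
mark [ 9.6 24.9]
ridge [0.5892 0.1571 0.07  ]
ridge [0.5845 0.1409 0.07  ]
ridge [0.5112 0.169  0.07  ]
ridge [0.5169 0.1843 0.07  ]
```

View pics/w1.png

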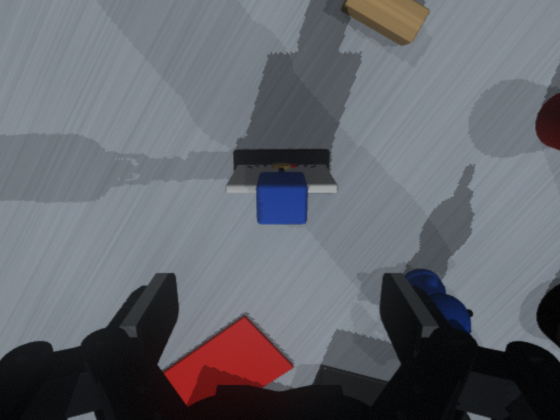

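Wrist view: blue grip at (282,198), with its measured centre at (0.531,-0.1745) and yaw 34.4°, agreeing with the first estimate. The rabbit is well to the right of the fingers. I'll descend and grip.

Request:
jog_arm(motion=[[-0.007, 0.0175, -0.08, 0, 0, 0], [0, 0, -0.1, 0, 0, 0], [0, 0, -0.1, 0, 0, 0], [0, 0, -0.1, 0, 0, 0], [0, 0, -0.055, 0, 0, 0], [0, 0, 0, 0, 0, 0]])

```text
clock: 2.95
tcp_pos: [0.5307, -0.1643, 0.1229]
eef_rot: [[-0.576, 0.817, -0.006], [0.817, 0.576, 0.002], [0.005, -0.004, -1.0]]
wrist_force: [-0.5, -0.4, 0.7]
grip_width: 0.0853
gripper_force: 0.0
```

Request:
jog_arm(motion=[[0, 0, 0, 0, 0, 0], [0, 0, 0, 0, 0, 0], [0, 0, 0, 0, 0, 0], [0, 0, 0, 0, 0, 0], [0, 0, 0, 0, 0, 0], [0, 0, 0, 0, 0, 0], [0, 0, 0, 0, 0, 0], [0, 0, 0, 0, 0, 0]], gripper=0, force=60)

```text
clock: 3.75
tcp_pos: [0.5328, -0.167, 0.1265]
eef_rot: [[-0.574, 0.819, 0.001], [0.819, 0.574, -0.0], [-0.001, 0.0, -1.0]]
wrist_force: [-3.0, -0.6, 6.0]
grip_width: 0.0357
gripper_force: 62.9
```

Request:
jog_arm(motion=[[0, 0, 0.04, 0, 0, 0], [0, 0, 0.08, 0, 0, 0], [0, 0, 0.1, 0, 0, 0], [0, 0, 0.1, 0, 0, 0], [0, 0, 0.08, 0, 0, 0], [0, 0, 0, 0, 0, 0]])

```text
clock: 4.35
tcp_pos: [0.5347, -0.1667, 0.2493]
eef_rot: [[-0.575, 0.818, 0.007], [0.818, 0.575, -0.0], [-0.004, 0.005, -1.0]]
wrist_force: [-0.1, -0.4, -4.2]
grip_width: 0.035
gripper_force: 62.0
```

Request:
jog_arm(motion=[[0.004, 0.06, 0, 0, 0, 0.01], [0.004, 0.11, 0, 0, 0, 0.019], [0.004, 0.11, 0, 0, 0, 0.019], [0.004, 0.11, 0, 0, 0, 0.019], [0.004, 0.11, 0, 0, 0, 0.019], [0.004, 0.11, 0, 0, 0, 0.019], [0.004, 0.11, 0, 0, 0, 0.019], [0.004, 0.11, 0, 0, 0, 0.019], [0.004, 0.11, 0, 0, 0, 0.019], [0.004, 0.11, 0, 0, 0, 0.018], [0.004, 0.06, 0, 0, 0, 0.01], [0, 0, 0, 0, 0, 0]])

```text
clock: 5.55
tcp_pos: [0.5452, 0.1711, 0.245]
eef_rot: [[-0.938, 0.348, -0.001], [0.348, 0.938, 0.001], [0.001, 0.0, -1.0]]
wrist_force: [0.1, 0.6, -3.3]
grip_width: 0.0353
gripper_force: 61.9
```

Request:
jog_arm(motion=[[0, 0, 0, 0, 0, 0], [0, 0, 0, 0, 0, 0], [0, 0, 0, 0, 0, 0], [0, 0, 0, 0, 0, 0], [0, 0, 0, 0, 0, 0]])

```text
clock: 6.05
tcp_pos: [0.546, 0.1658, 0.246]
eef_rot: [[-0.935, 0.355, 0.0], [0.355, 0.935, 0.0], [-0.0, 0.0, -1.0]]
wrist_force: [-0.9, 0.6, -3.7]
grip_width: 0.0356
gripper_force: 61.9
```

Run:
```python
from h import *
s=get_state();print(s["tcp_pos"],s["eef_rot"].round(3).tolist(),s["wrist_force"],s["ft_torque"])
T=s["tcp_pos"]; ci=camera_info("scene");a=snapshot("scene")[:,:,::-1];b=snapshot("top")[:,:,::-1]
u,v=[int(k) for k in proj(ci,T-[0,0,.08])];print(u,v)
x0,y0=u-50,v-60;print("crop org",x0,y0)
cv2.imwrite("pics/s2.png",a);cv2.imwrite("pics/t2.png",b)
A=cv2.resize(a[y0:y0+110,x0:x0+80],(400,550),interpolation=cv2.INTER_CUBIC)
B=cv2.resize(b[200:310,140:220],(400,550),interpolation=cv2.INTER_CUBIC)
cv2.imwrite("pics/c2.png",np.hstack([A,B]))
```

```text
[0.54600115 0.16577538 0.24598865] [[-0.935, 0.355, 0.0], [0.355, 0.935, 0.0], [-0.0, 0.0, -1.0]] [-0.90745715  0.60624502 -3.65878533] [0.04842439 0.04333434 0.05502011]
320 128
crop org 270 68
```

View pics/c2.png

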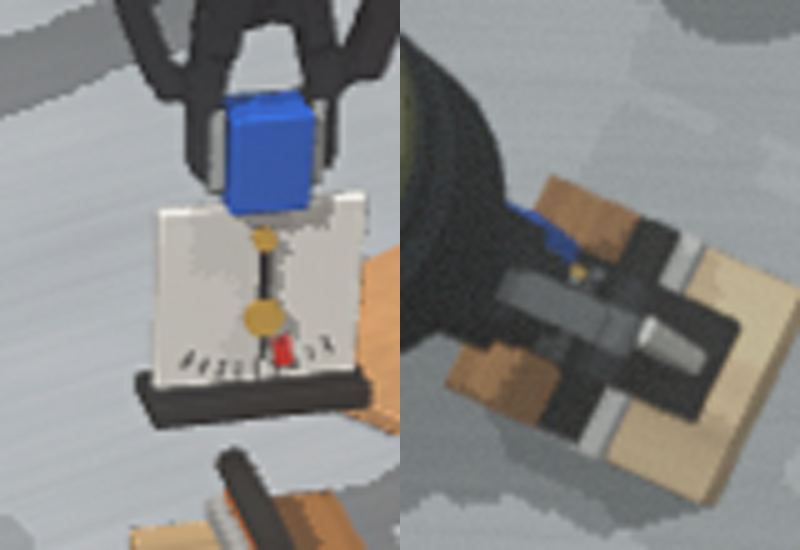

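The scene crop shows the gauge gripped vertically. In crop pixels the pivot is at (264,240), the bob at (264,317) and the mark at (283,352); the foot is above the ridge, whose end is at (232,460). Next I work out the mark angle and foot height.

```bash
cat >> h.py <<'E'
def dial(ci,px,s,xo=.005,zt=.1265):
    """pixels -> (gauge y,z) in the dial's +x face, from the tool pose (gauge y = tool y, gauge z = -tool z)"""
    R=s["eef_rot"];y=R[:,1];z=-R[:,2];x=np.cross(y,z);g=s["tcp_pos"]-zt*z+xo*x;out=[]
    for u,v,off in px:
        o,d=ray(ci,u,v);p=o+d*((g+x*off-o)@x)/(d@x);out.append(((p-g)@y,(p-g)@z))
    return g,np.array(out)
E
python3 - <<'E'
from h import *
s=get_state();sc=camera_info("scene")
px=[(264,240,.004),(264,317,.004),(283,352,.004),(150,425,.018),(368,405,.018),(160,212,.004),(363,196,.004)]
g,o=dial(sc,[(270+u/5,68+v/5,f) for u,v,f in px],s);print(g,(o*1000).round(1).tolist())
d=o[2]-o[0];print("mark",np.arctan2(d[0],-d[1]))
im=cv2.imread("pics/s2.png")[68:178,270:350];hsv=cv2.cvtColor(im,cv2.COLOR_BGR2HSV)
red=(cv2.inRange(hsv,(0,150,80),(6,255,255))|cv2.inRange(hsv,(174,150,80),(180,255,255)));br=cv2.inRange(hsv,(12,120,90),(28,255,255))
br[:,:47]*=1;br[:,60:]=0;br[70:]=0
c=lambda m:np.argwhere(m).mean(0)[::-1]
n,l,st,ce=cv2.connectedComponentsWithStats(br);print(st[1:].tolist(),ce[1:].tolist());rp=c(red);print("red",rp,(red>0).sum())
big=[ce[i] for i in range(1,n) if st[i,4]>6];big.sort(key=lambda q:q[1])
g,o=dial(sc,[(270+q[0],68+q[1],.004) for q in big+[rp]],s);print((o*1000).round(1).tolist())
d=o[-1]-o[0];print("mark",np.arctan2(d[0],-d[1]),np.hypot(*d))
E
```

```text
[0.55060846 0.16437781 0.1194595 ] [[0.6, 79.5], [1.6, 42.9], [10.8, 24.7], [-52.9, 4.2], [46.7, 0.9], [-45.4, 97.6], [44.1, 94.9]]
mark 0.18447356136029103
[[51, 46, 4, 4, 15], [49, 60, 8, 7, 43]] [[52.6, 47.4], [52.27906976744186, 63.06976744186046]]
red [56. 70.] 15
[[0.1, 80.9], [0.4, 43.9], [9.4, 25.9]]
mark 0.1672333099285443 0.055818965184991506
```

Request:
jog_arm(motion=[[0, 0, -0.03, 0, 0, 0], [0, 0, -0.05, 0, 0, 0], [0, 0, -0.03, 0, 0, 0], [0, 0, -0.015, 0, 0, 0], [0, 0, -0.01, 0, 0, 0], [0, 0, -0.01, 0, 0, 0], [0, 0, 0, 0, 0, 0], [0, 0, 0, 0, 0, 0], [0, 0, 0, 0, 0, 0]])

```text
clock: 7.05
tcp_pos: [0.5461, 0.1665, 0.2028]
eef_rot: [[-0.935, 0.354, 0.001], [0.354, 0.935, 0.0], [-0.001, 0.001, -1.0]]
wrist_force: [-0.0, 0.3, -3.1]
grip_width: 0.0351
gripper_force: 62.0
```

Request:
jog_arm(motion=[[0, 0, -0.006, 0, 0, 0], [0, 0, -0.006, 0, 0, 0], [0, 0, -0.004, 0, 0, 0], [0, 0, 0, 0, 0, 0], [0, 0, 0, 0, 0, 0], [0, 0, 0, 0, 0, 0], [0, 0, 0, 0, 0, 0], [0, 0, 0, 0, 0, 0]])

```text
clock: 7.85
tcp_pos: [0.5461, 0.1665, 0.1977]
eef_rot: [[-0.935, 0.354, 0.001], [0.354, 0.935, 0.0], [-0.001, 0.001, -1.0]]
wrist_force: [0.1, 0.2, -1.7]
grip_width: 0.0354
gripper_force: 62.3
```

Run:
```python
from h import *
s=get_state();print(s["tcp_pos"],s["eef_rot"].round(3).tolist(),s["wrist_force"],s["ft_torque"])
F=[]
for i in range(4):
    a=snapshot("scene")[:,:,::-1];F.append(get_state()["wrist_force"][2])
print(F)
cv2.imwrite("pics/s3.png",a)
u,v=[int(k) for k in proj(camera_info("scene"),s["tcp_pos"]-[0,0,.08])];x0,y0=u-50,v-60;print(x0,y0)
cv2.imwrite("pics/c3.png",cv2.resize(a[y0:y0+120,x0:x0+100],(500,600),interpolation=cv2.INTER_CUBIC))
```

```text
[0.54612804 0.1665335  0.19774314] [[-0.935, 0.354, 0.001], [0.354, 0.935, 0.0], [-0.001, 0.001, -1.0]] [ 0.11672909  0.23773552 -1.6588692 ] [ 0.14650431 -0.23307595  0.02072332]
[np.float64(-0.2614715136336855), np.float64(-0.14086280370314108), np.float64(-0.34269974551283644), np.float64(-1.2141483868652498)]
270 87
```

View pics/c3.png

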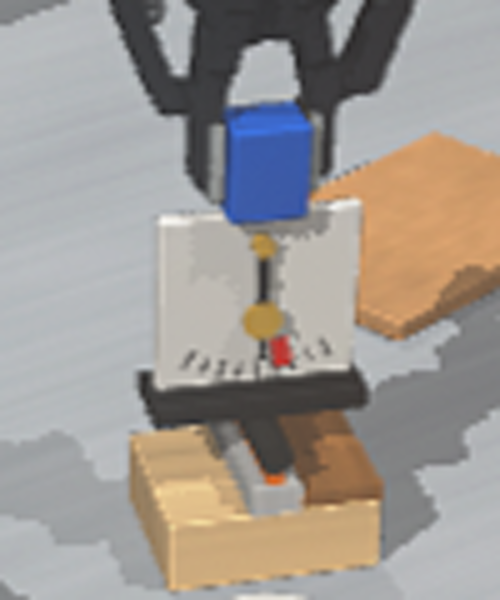

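The crop shows the foot standing square across the ridge, upright, with about 3 N on it (wrist force went from -3.7 to about -0.7 N). In crop pixels the pivot is at (263,247) and the mark at (282,352). I'll pause a little longer, then rock about 0.18 rad around the ridge axis.

Request:
jog_arm(motion=[[0, 0, 0, 0, 0, 0], [0, 0, 0, 0, 0, 0], [0, 0, 0, 0, 0, 0], [0, 0, 0, 0, 0, 0], [0, 0, 0, 0, 0, 0], [0, 0, 0, 0, 0, 0]])

```text
clock: 8.65
tcp_pos: [0.546, 0.1665, 0.1976]
eef_rot: [[-0.935, 0.354, 0.0], [0.354, 0.935, 0.0], [-0.0, 0.0, -1.0]]
wrist_force: [1.6, 1.2, -1.1]
grip_width: 0.0354
gripper_force: 62.2
```

Request:
jog_arm(motion=[[0.0048, 0.0125, -0.0002, -0.0089, 0.0034, 0], [0.0048, 0.0125, -0.0006, -0.0089, 0.0034, 0], [0.0048, 0.0125, -0.001, -0.0089, 0.0034, 0], [0.0048, 0.0125, -0.0014, -0.0089, 0.0034, 0], [0.0048, 0.0125, -0.0018, -0.0089, 0.0034, 0], [0.0048, 0.0125, -0.0022, -0.0089, 0.0034, 0], [0, 0, 0, 0, 0, 0], [0, 0, 0, 0, 0, 0], [0, 0, 0, 0, 0, 0]])

```text
clock: 9.55
tcp_pos: [0.5544, 0.19, 0.1955]
eef_rot: [[-0.935, 0.348, -0.063], [0.354, 0.921, -0.165], [0.001, -0.176, -0.984]]
wrist_force: [-0.1, 2.1, -0.8]
grip_width: 0.0357
gripper_force: 62.2
```

Request:
jog_arm(motion=[[0, 0, 0, 0, 0, 0], [0, 0, 0, 0, 0, 0], [0, 0, 0, 0, 0, 0], [0, 0, 0, 0, 0, 0], [0, 0, 0, 0, 0, 0], [0, 0, 0, 0, 0, 0], [0, 0, 0, 0, 0, 0], [0, 0, 0, 0, 0, 0]])

```text
clock: 10.35
tcp_pos: [0.5545, 0.1889, 0.1954]
eef_rot: [[-0.935, 0.349, -0.064], [0.354, 0.92, -0.167], [0.001, -0.179, -0.984]]
wrist_force: [-0.7, 2.5, -1.0]
grip_width: 0.0354
gripper_force: 62.2
```

Run:
```python
from h import *
s=get_state();print(s["tcp_pos"],s["eef_rot"].round(3).tolist(),s["ft_torque"])
F=[]
for i in range(5):
    a=snapshot("scene")[:,:,::-1];F.append(get_state()["wrist_force"].round(2).tolist())
print(F)
cv2.imwrite("pics/s4.png",a)
z=s["eef_rot"][:,2]
u,v=[int(k) for k in proj(camera_info("scene"),s["tcp_pos"]+.08*z)];x0,y0=u-50,v-60;print(x0,y0)
cv2.imwrite("pics/c4.png",cv2.resize(a[y0:y0+120,x0:x0+100],(500,600),interpolation=cv2.INTER_CUBIC))
```

```text
[0.55449754 0.18890971 0.19538042] [[-0.935, 0.349, -0.064], [0.354, 0.92, -0.167], [0.001, -0.179, -0.984]] [ 0.81416604 -0.08737456 -0.03844291]
[[0.29, 1.2, -1.25], [-0.51, 2.48, -0.11], [-0.63, 1.44, -0.71], [0.21, 2.45, -0.4], [-0.04, 2.0, -0.64]]
274 87
```

View pics/c4.png

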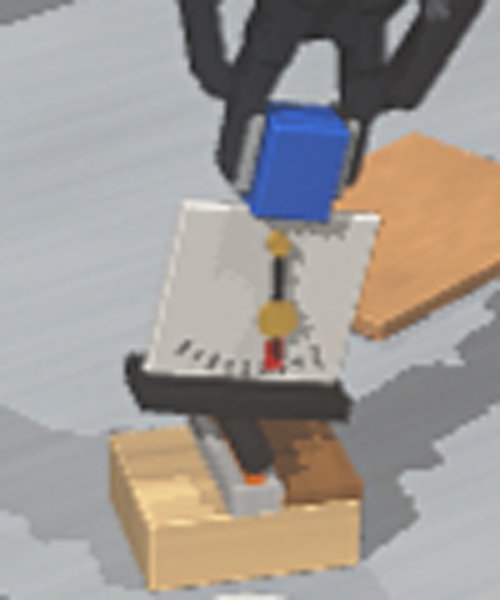

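The crop shows the gauge leaning with the pointer over the red mark: bob at (279,319), red at (274,355). The red looks slightly to the left of the pointer line. I'll measure that numerically.

Run:
```python
from h import *
s=get_state();sc=camera_info("scene")
R=s["eef_rot"];
def meas(f,x0,y0,R,tcp):
    im=cv2.imread(f)[y0:y0+120,x0:x0+100];b,g,r=[im[:,:,i].astype(int) for i in range(3)]
    red=((r>100)&(g<90)&(b<90));red[:55]=0;red[85:]=0;red[:,:40]=0;red[:,70:]=0
    hsv=cv2.cvtColor(im,cv2.COLOR_BGR2HSV);br=cv2.inRange(hsv,(12,110,90),(28,255,255));br[70:]=0;br[:40]=0;br[:,:40]=0;br[:,66:]=0
    w=np.where(red,(r-(g+b)/2),0);yy,xx=np.mgrid[:120,:100];rp=((xx*w).sum()/w.sum(),(yy*w).sum()/w.sum())
    n,l,st,ce=cv2.connectedComponentsWithStats(br);q=sorted([c for c,t in zip(ce[1:],st[1:]) if t[4]>6],key=lambda c:c[1])
    P=[(x0+c[0],y0+c[1],.004) for c in (q[0],q[-1],rp)]
    gg,o=dial(sc,P,dict(eef_rot=R,tcp_pos=tcp));a=o[1]-o[0];d=o[2]-o[0]
    print(f,"foot",gg.round(4),"bob",np.arctan2(a[0],-a[1]).round(3),"mark",np.arctan2(d[0],-d[1]).round(3),np.hypot(*d).round(4),red.sum(),np.array(P).round(1).tolist())
U=np.array([[-.935,.354,0],[.354,.935,0],[0,0,-1.]])
meas("pics/s2.png",270,68,U,np.array([.546,.1658,.246]))
meas("pics/s3.png",270,87,U,np.array([.5461,.1665,.1977]))
meas("pics/s4.png",274,87,R,s["tcp_pos"])
im=cv2.imread("pics/s4.png");print(im[150:166,322:336].sum(2));print((im[150:166,322:336,2].astype(int)-im[150:166,322:336,1]))
```

```text
pics/s2.png foot [0.5507 0.164  0.1195] bob 0.02 mark 0.171 0.0556 19 [[322.5, 115.5, 0.0], [322.4, 131.0, 0.0], [326.0, 138.0, 0.0]]
pics/s3.png foot [0.5508 0.1647 0.0712] bob -0.004 mark 0.209 0.0642 39 [[322.5, 135.7, 0.0], [322.0, 150.8, 0.0], [327.4, 160.0, 0.0]]
pics/s4.png foot [0.5511 0.166  0.0709] bob 0.196 mark 0.189 0.0615 20 [[329.4, 135.6, 0.0], [329.0, 150.3, 0.0], [328.7, 160.0, 0.0]]
[[555 549 519 460 373 382 389 385 386 384 381 396 409 469]
 [558 550 508 437 373 386 387 385 387 383 379 398 456 554]
 [554 549 526 490 371 387 390 387 384 381 389 408 415 431]
 [548 527 529 511 423 383 390 391 387 394 407 408 404 445]
 [548 525 526 529 517 457 340 304 385 418 410 454 509 447]
 [528 526 528 530 500 332 249 201 324 417 403 452 559 545]
 [525 525 526 533 496 295 227 199 323 462 548 545 559 530]
 [525 526 529 533 495 295 227 201 326 468 569 563 559 556]
 [531 533 531 537 500 314 269 212 323 466 544 457 490 554]
 [472 367 537 512 411 274 284 284 408 526 400 320 408 563]
 [484 381 541 507 397 305 325 356 326 470 543 500 459 560]
 [410 350 552 492 349 400 423 460 340 552 554 
[... 494 characters left out ...]
4   4   4   5  13  18  27  34   6   4   3   5   5]
 [  4   4   4   2  17  78  57  30  49   1   3   5   4   4]
 [  4   4   4   2  19  98  67  27  48   0   4   4   5   4]
 [  4   4   4   1  18  96  64  24  46   0   4   4   4   5]
 [  4   5   4   1  18 109 105  39  43  -1   3   4   4   5]
 [  4   3   4   2  23 120 124 118  58  -1   3   3   5   6]
 [  4   4   3   1  25 107 100  81  46   0   2   3   5   5]
 [  4   3   4   3   5  12  11   8   6   2   4   4   5   4]
 [  2   3   4   3   4   2   2   2   4   4   3   3   4   5]
 [  3   3   3   3   3   3   2   2   3   4   2   4   3   3]
 [  4   3   3   3   3   4   3   2   4   3   3   4   3   4]
 [  3   3   3   3   3   4   3   4   3   3   3   4   3   4]]
```

```bash
python3 -c "
from bench import order
print(order.finish_job())"
```

```text
the job is handed in; nothing more can be done
None
```

The job is handed in with the gauge gripped and leaning about 0.18 rad on the ridge. By my measurement the pointer rests about 1 mm from the red mark's centre and the foot presses the ridge with roughly 3 N; I haven't seen the judge's result.

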